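Pull the green stopper from a plant-food jar at the potting table

ROBOT

A 6-joint arm with a two-finger parallel gripper is mounted at the origin on the work surface. World frame = base frame: x ahead of the robot, y to its left, z up, the work surface at z = 0. Lengths are in mm, angles in rad, forces in N, time in s.
With the tool pointing down it reaches from about 350 to 875 mm from the base axis. Payload 4.2 kg.
Tool frame: the origin (TCP) lies midway between the tips of the shut fingers; the grasp point (between the pads) lies 19 mm behind it; z points along the fingers, y is the line along which they close (so a half turn about z gives the same grasp; the last joint's range is limited). The gripper opens to 85 mm and grips with 20 to 120 N. Pads are 22 mm wide; open, the fingers measure 114 mm over their backs; the gripper's body (76 mm by 85 mm) begins 54 mm behind the grasp point. The pads swing forward as they close: fully open they stand 13 mm farther back than shut.
Start: joints at [-0.848, 0.385, 0.008, 0, -1.194, -0.259], TCP at [279.605, -558.946, 231.312] pointing down, gripper open.
Joint ranges: [-3.14, 3.14], [-1.21, 2.06], [-1.07, 1.41], [-3.16, 2.05], [-2.99, -0.16], [-3.1, 3.1]. Speed limits (rad/s): [2.79, 2.79, 3.14, 3.14, 3.14, 3.14].

INTERFACE

Orientations are given as a unit quaternion [x, y, z, w].
In Python, from bench import arm gives the robot as it stands. The module is installed in compiled form; this text tells all that it offers.
- The arm moves only by the shell command python3 -m handwheel 'ROWS' [OPENING]. ROWS is JSON, a list of rows, each an object of numbers: "x", "y", "z": the shift along the world's x, y, z each as a share of 20 cm, from -1 to 1; "ax", "ay", "az": the turn, a rotation vector about the world's x, y, z each as a share of 90 degrees, from -1 to 1. In form: [{"x": .., "y": .., "z": .., "ax": .., "ay": .., "az": ..}, ...]. A call has exactly 8 rows; each row shifts and turns the commanded pose from where the row before left it; what a row does not reach is not made up. A row lasts 1/10 s, in which the tool goes at most 50 mm and 8.59 degrees, less where a joint would pass 70% of its speed; a pose out of reach is approached as far as the arm can. A call with a number of a shift or a turn outside -1 to 1 is refused whole. A call with a gripper value outside its range is refused whole. OPENING is the opening, from -1 (shut) to 1 (fully open), set as the call begins (- or left out, the last holds). The fingers move at their own pace and stop on an object; the grip force is fixed at half the most. Time passes only in rows, so rows that do not move let the fingers close, or fill a call up. It gives the time, the measured TCP pose, the force, the opening and the grip force at its end, in the units of the state.
- arm.read_state(): the state, without advancing time (a new reading comes with each control period).
- arm.get_image(name): name is "scene" or "top" or "wrist"; returns the picture (420x560x3 uint8, red, green, blue); there is no depth.
- arm.camera_params(name): a dict with "K" (3x3 intrinsics, pixels), "k1" (the pictures are not rectified: a ray, as slopes to the right and down, at radius r is drawn at 1 + k1 r^2 times it, then the intrinsics apply), "position" and "orientation" of the camera in the world. Camera axes: x right, y down, z forward; pixel columns grow to the right and rows downward; lengths in mm; the calibration is good to about 2 mm. A picture is of the moment at which its call begins: read the wrist's pose just before it. camera_params takes no time and is no camera call; for the wrist camera it gives the pose at the moment of the call.
- arm.job_done(): hands the job in; it is judged then, once.
The state is a dict: "clock": time; "joints": joint angles; "joint_vel": joint speeds; "joint_efforts": joint torques, N m; "position": TCP position; "ee_rot": TCP orientation; "contact_force": force on the tool from outside, world axes, zero at the start; "wrist_torque": the same for the moment, N m; "gripper_width": finger opening in mm; "grasp_force": force on a finger pad.
Only numpy, scipy, OpenCV 4.12 (cv2) and the standard library are available. Lean on these libraries where they do the work, as an engineer would, in place of code of your own. Each camera call takes 0.05 s, during which the arm holds its last target. There are 200 camera calls.

TASK

Open the jar with the green stopper: take the blue-handled puller, slide its fork under the rim of the green stopper and pull straight up until it pops out, without touching the stopper with the gripper. Then carry both to the terracotta tray and set the puller down in it, standing on its fork, lowering it gently rather than dropping it, so that stopper and puller both end up in the tray. Leave the orange stopper in its jar.

Things in the scene. Friction and masses are not known exactly. Their poses are not given: they have to be found in the camera images.
- puller_grip (a point): Centre of the blue grip (36 x 22 mm in x, y; 44 high) atop a loose steel C-frame puller, 121 mm tall, 0.22 kg, standing on its fork; 99 mm above fork's underside, over the slot's middle. Fork: two 5 mm thick tines, 3 mm end lips, pointing to +x from -52 to +50 mm; slot 38 wide, open to +x; 68 wide overall. Spine 44 mm behind; top bar 62 mm above the tines. Pinch across y.
- stopper_green_rim (a point): Underside centre of the green stopper's head (disc 60 mm wide, 8 thick). Below: neck 18 wide, 24 high, clear all round; shoulder 30 wide, 3 thick, on the jar's top; plug 18 wide to 49.5 mm below, snapped in: about 8 N up frees it, clear once raised 25 mm. 45 g. Set down, it is pushed up in the frame or leans: fine. Jar: white, 68 wide, 65 high with its black foot 90 wide, fixed to the table.
- stopper_orange_rim (a point): The same point on the orange stopper, in every other way alike, in the second, like jar: a bystander. The two jars swap places and stand at least 120 mm apart, centre to centre.
- tray: Fixed terracotta-coloured tray, 250 mm (its x) by 200 mm (its y), walls 5 mm thick and 20 mm high, floor 5 mm thick, lying flat on the table. Origin at the centre of its underside.
Not all that is in view belongs to the job. Leave any pink look-alike of the part that bears stopper_green_rim alone.

How it is judged:
By the outcome, as a careful person would: the job done as asked, in the order asked, and still so for the second after the job is handed in, with the robot touching nothing.
It also fails if it takes over 56 s, if anything falls off the work surface, if the arm or the gripper's body presses on something with over 40 N, if the wrist force passes 120 N, or if a joint passes its speed limit or range.

## Working session

There is one attempt and no reset: what is moved stays moved. The work goes in short steps, Python scripts to look and compute and a shell command to move; the robot and the scene stay as the last step left them, time stands still between calls to the robot, and variables do not carry over. Pictures are saved under pics/ and viewed, at most 13 in all, crops included, and the job is handed in when it is done.

```bash
mkdir -p pics
cat > h.py <<'E'
import numpy as np, cv2
from bench import arm
from scipy.spatial.transform import Rotation as R
def shot(n,f):
    p=arm.camera_params(n); im=np.array(arm.get_image(n)); cv2.imwrite('pics/'+f,im[:,:,::-1]); return im,p
def ray(p,u,v):
    K=np.array(p['K']); k=p['k1']
    d=cv2.undistortPoints(np.array([[[u,v]]],float),K,np.array([k,0,0,0,0.]))[0,0]
    return np.array(p['position']),R.from_quat(p['orientation']).apply([d[0],d[1],1])
def at(p,u,v,z):
    o,d=ray(p,u,v); return o+d*(z-o[2])/d[2]
def tri(a,b):
    (o,d),(q,e)=a,b
    s=np.linalg.lstsq(np.c_[d,-e],q-o,rcond=None)[0]
    return (o+d*s[0]+q+e*s[1])/2, np.linalg.norm(o+d*s[0]-q-e*s[1])
def proj(p,X):
    c=R.from_quat(p['orientation']).inv().apply(np.array(X,float)-p['position'])
    K=np.array(p['K']); x=c[:2]/c[2]; x=x*(1+p['k1']*(x@x)); return K[:2,:2]@x+K[:2,2]
E
python3 - <<'E'
from h import *
a,p=shot('top','t0.png'); b,q=shot('scene','s0.png')
print(p,q,arm.read_state())
E
```

```text
{'K': array([[410.87019008,   0.        , 281.87874328],
       [  0.        , 410.87019008, 210.51331799],
       [  0.        ,   0.        ,   1.        ]]), 'k1': -0.0012837403461561868, 'position': array([392.18239837,   8.52998638, 886.26521996]), 'orientation': array([-0.70272969,  0.70740764, -0.05872242,  0.04792803])} {'K': array([[432.05946647,   0.        , 282.42732047],
       [  0.        , 432.05946647, 208.05485647],
       [  0.        ,   0.        ,   1.        ]]), 'k1': -0.13863554526913305, 'position': array([913.63369338, 542.53408116, 558.51708272]), 'orientation': array([ 0.28564615,  0.84253856, -0.43209762, -0.14773863])} {'clock': 0.1, 'joints': array([-8.48406184e-01,  3.85518846e-01,  6.75838276e-03, -4.52393536e-04,
       -1.19398577e+00, -2.58599389e-01]), 'joint_vel': array([-0.00052337, -0.00304367,  0.00379062,  0.0013502 ,  0.00072704,
       -0.00061789]), 'joint_efforts': array([-4.38848647e-04, -3.93320417e+01,  1.88930404e+01,  4.19798568e+00,
       -2.62975249e-03,  6.05823061e-06]), 'position': array([ 279.37642448, -558.5026916 ,  230.30311886]), 'ee_rot': array([-2.29741261e-01,  9.73251231e-01,  9.59044230e-04, -2.73805083e-04]), 'contact_force': array([-0.39958473,  0.15079915, -1.10798457]), 'wrist_torque': array([ 0.00081919, -0.03060142,  0.00507748]), 'grasp_force': 0.0, 'gripper_width': 85.72784550485545}
```

View pics/t0.png

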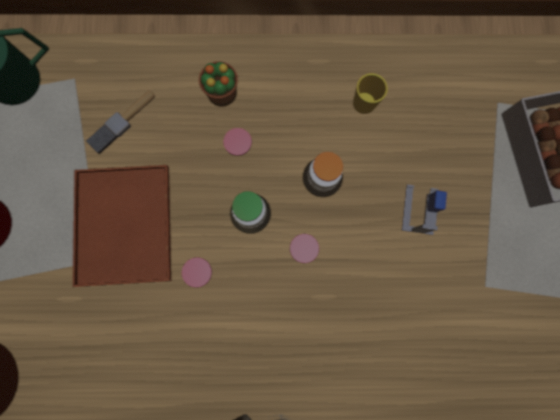

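View pics/s0.png

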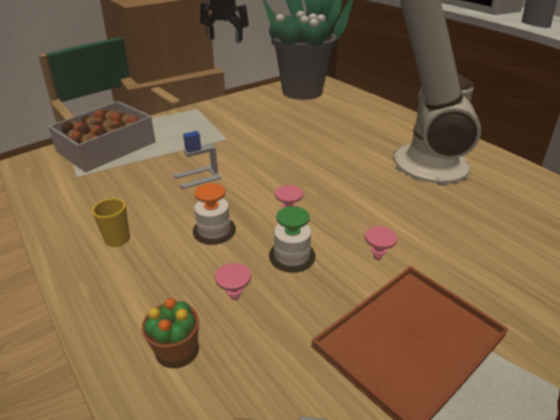

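Top: blue grip near (440,200), fork pointing up-image (+x); green stopper at (249,207), orange at (327,166), tray centred near (122,226); pink decoys at (238,141), (304,248), (197,272). Scene: grip at (192,141), green at (293,217), orange at (210,193).

Run:
```python
from h import *
P={n:arm.camera_params(n) for n in('top','scene')}
I={'top':cv2.imread('pics/t0.png'),'scene':cv2.imread('pics/s0.png')}
def blob(n,c,col,r=22):
    h=cv2.cvtColor(I[n],cv2.COLOR_BGR2HSV).astype(int); lo,hi=col
    m=(h[...,0]>=lo)&(h[...,0]<=hi)&(h[...,1]>120)
    y,x=np.mgrid[:420,:560]; m&=(abs(x-c[0])<r)&(abs(y-c[1])<r)
    m=cv2.morphologyEx(m.astype(np.uint8),cv2.MORPH_OPEN,np.ones((3,3)))
    ys,xs=np.nonzero(m); return (xs.min()+xs.max())/2,(ys.min()+ys.max())/2,len(xs)
for k,t,s,c in(('grip',(440,200),(192,141),(105,130)),('green',(249,207),(293,217),(45,80)),('orange',(327,166),(210,193),(2,14))):
    a=blob('top',t,c);b=blob('scene',s,c)
    print(k,a,b,tri(ray(P['top'],*a[:2]),ray(P['scene'],*b[:2])), at(P['top'],*a[:2],{'grip':115}.get(k,100)))
p=P['top']
print('pink',[at(p,u,v,40).round() for u,v in((238,141),(304,248),(197,272))])
c=[at(p,u,v,20) for u,v in((75,170),(169,167),(171,281),(74,286))]; print('tray',np.round(c),np.mean(c,0))
print('tine',[at(p,u,v,5).round(1) for u,v in((408,185),(407,231))])
crop=I['top'][160:250,380:470]; cv2.imwrite('pics/c0.png',cv2.resize(crop,(720,720),interpolation=2)[:600])
```

```text
grip (np.float64(439.5), np.float64(200.0), 156) (np.float64(190.5), np.float64(134.0), 36) (array([ 528.75159911, -305.71466926,  118.48939847]), np.float64(2.774549363554815)) [ 528.211723   -306.20249263  115.        ]Traceback (most recent call last):
  File "<stdin>", line 11, in <module>
  File "<stdin>", line 9, in blob
    return umr_minimum(a, axis, None, out, keepdims, initial, where)
ValueError: zero-size array to reduction operation minimum which has no identity
```

Run:
```python
from h import *
P={n:arm.camera_params(n) for n in('top','scene')}
I={'top':cv2.imread('pics/t0.png'),'scene':cv2.imread('pics/s0.png')}
for n,c in(('top',(249,205)),('scene',(293,217)),('top',(327,166)),('top',(440,200)),('scene',(192,141))):
    print(n,c,cv2.cvtColor(I[n],cv2.COLOR_BGR2HSV)[c[1],c[0]])
def blob(n,c,col,r=22):
    h=cv2.cvtColor(I[n],cv2.COLOR_BGR2HSV).astype(int); lo,hi=col
    m=(h[...,0]>=lo)&(h[...,0]<=hi)&(h[...,1]>100)
    y,x=np.mgrid[:420,:560]; m&=(abs(x-c[0])<r)&(abs(y-c[1])<r)
    if n=='top': m=cv2.morphologyEx(m.astype(np.uint8),cv2.MORPH_OPEN,np.ones((3,3)))
    ys,xs=np.nonzero(m); return (xs.min()+xs.max())/2,(ys.min()+ys.max())/2,len(xs)
for k,t,c in(('grip',(440,200),(105,130)),('green',(249,207),(45,95)),('orange',(327,166),(4,12))):
    try:
        a=blob('top',t,c); print(k,a,at(p:=P['top'],*a[:2],{'grip':118}.get(k,100)))
    except Exception as e: print(k,e)
p=P['top']
print('pink',[at(p,u,v,40).round() for u,v in((238,141),(304,248),(197,272))])
c=[at(p,u,v,20) for u,v in((75,170),(169,167),(171,281),(74,286))]; print('tray',np.round(c),np.mean(c,0))
print('tine',[at(p,u,v,5).round(1) for u,v in((408,185),(407,231))])
crop=I['top'][170:245,380:480]; cv2.imwrite('pics/c0.png',cv2.resize(crop,(800,600),interpolation=2))
```

```text
top (249, 205) [ 63 109 110]
scene (293, 217) [ 57 126 119]
top (327, 166) [ 14 162 137]
top (440, 200) [112 146 112]
scene (192, 141) [119  72  74]
grip (np.float64(440.0), np.float64(199.5), 177) [ 528.64752095 -306.00347233  118.        ]
green (np.float64(248.0), np.float64(205.0), 465) [522.93092718  61.58841542 100.        ]
orange zero-size array to reduction operation minimum which has no identity
pink [array([672.,  88.,  40.]), array([443., -50.,  40.]), array([396., 168.,  40.])]
tray [[614. 439.  20.]
 [620. 238.  20.]
 [378. 226.  20.]
 [369. 424.  20.]] [495.32521094 331.61882507  20.        ]
tine [array([ 581.5, -283.5,    5. ]), array([ 479.9, -275.9,    5. ])]
```

View pics/c0.png

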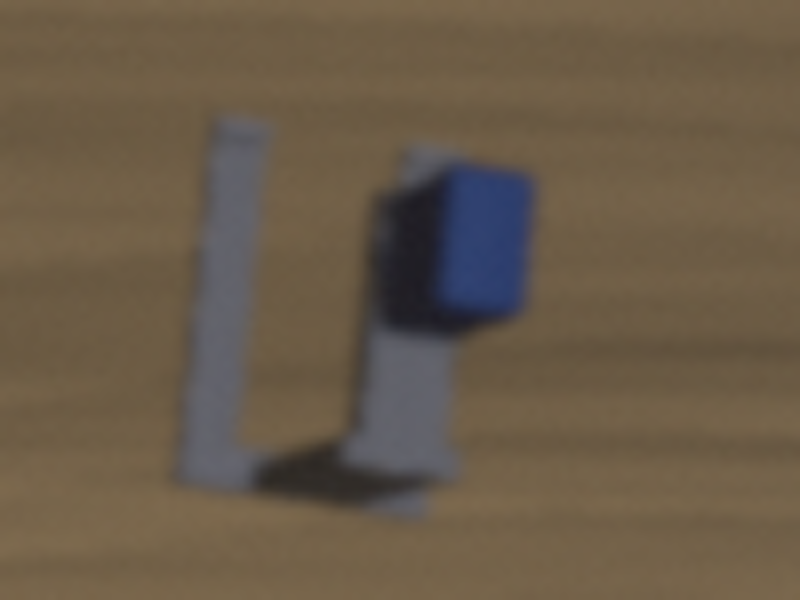

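```bash
python3 - <<'E'
from h import *
p=arm.camera_params('top'); f=lambda x,y,z:at(p,380+x/8,170+y/8,z)
for a,b,z in(((180,480),(215,115),5),((242,470),(270,122),5),((437,303),(450,165),121),((522,316),(536,178),121)):
    A,B=f(*a,z),f(*b,z); d=B-A; print(A.round(1),B.round(1),np.degrees(np.arctan2(d[1],d[0])))
print(f(486,240,121))
E
python3 -m handwheel '[{"x":0.156,"y":0.157,"z":-0.02,"az":-0.0486},{"x":0.156,"y":0.157,"z":-0.02,"az":-0.0486},{"x":0.156,"y":0.157,"z":-0.02,"az":-0.0486},{"x":0.156,"y":0.157,"z":-0.02,"az":-0.0486},{"x":0.156,"y":0.157,"z":-0.02,"az":-0.0486},{"x":0.156,"y":0.157,"z":-0.02,"az":-0.0486},{"x":0.156,"y":0.157,"z":-0.02,"az":-0.0486},{"x":0.156,"y":0.157,"z":-0.02,"az":-0.0486}]' 1
```

```text
[ 482.1 -266.2    5. ] [ 582.9 -281.1    5. ] -8.429383780965168
[ 484.7 -283.2    5. ] [ 580.9 -296.2    5. ] -7.721373591135849
[ 512.  -293.5  121. ] [ 545.4 -298.7  121. ] -8.965647899423775
[ 508.8 -313.5  121. ] [ 542.1 -319.2  121. ] -9.594137269326767
[ 527.14129677 -306.14759773  121.        ]invalid input at $[0]: expected keys x, y, z, ax, ay, az
```

```bash
python3 -m handwheel '[{"x":0.156,"y":0.157,"z":-0.02,"ax":0,"ay":0,"az":-0.0486},{"x":0.156,"y":0.157,"z":-0.02,"ax":0,"ay":0,"az":-0.0486},{"x":0.156,"y":0.157,"z":-0.02,"ax":0,"ay":0,"az":-0.0486},{"x":0.156,"y":0.157,"z":-0.02,"ax":0,"ay":0,"az":-0.0486},{"x":0.156,"y":0.157,"z":-0.02,"ax":0,"ay":0,"az":-0.0486},{"x":0.156,"y":0.157,"z":-0.02,"ax":0,"ay":0,"az":-0.0486},{"x":0.156,"y":0.157,"z":-0.02,"ax":0,"ay":0,"az":-0.0486},{"x":0.156,"y":0.157,"z":-0.02,"ax":0,"ay":0,"az":-0.0486}]' 1
python3 - <<'E'
from h import *
a,p=shot('wrist','w1.png'); s=arm.read_state(); print(s['position'],s['ee_rot'],s['clock'],p['position'],p['orientation'],p['K'])
E
```

```text
clock: 0.9
position: [530.0, -306.1, 198.8]
ee_rot: [0.075, 0.997, 0.0, -0.0]
contact_force: [0.5, -1.0, -0.4]
gripper_width: 85.3
grasp_force: 0.0
[ 534.14711663 -302.35043094  197.70817589] [7.36485614e-02 9.97284051e-01 5.38865367e-04 3.47080511e-04] 0.95 [ 463.24164343 -295.5241493   342.32260623] [0.7511293  0.64639401 0.08761534 0.10150424] [[334.35150992   0.         273.87068323]
 [  0.         334.35150992 210.28964822]
 [  0.           0.           1.        ]]
```

View pics/w1.png

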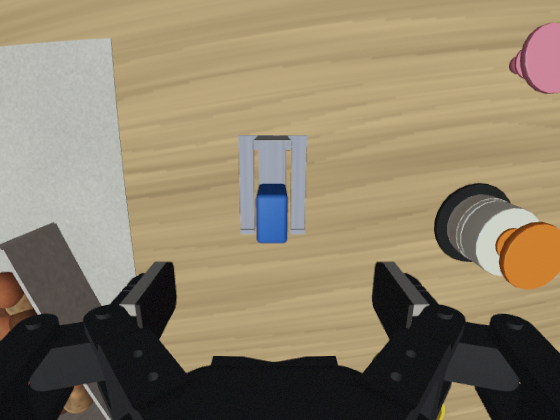

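Wrist view: the fork is vertical in the image (yaw matched); the grip's top face spans about (257–288, 196–242), its −x side face above that.

Run:
```python
from h import *
# re-read
p=arm.camera_params('wrist'); s=arm.read_state(); print(s['position'],s['ee_rot'])
im=cv2.imread('pics/w1.png'); print(cv2.cvtColor(im,cv2.COLOR_BGR2HSV)[176:250:3,272,2])
for u,v in((257,242),(288,242),(272,242),(272,196)): print(at(p,u,v,121).round(1))
y=np.radians(-8.6); c=np.array([528,-305.5])
for dx in(-18,18): print(dx,proj(p,[*(c+dx*np.array([np.cos(y),np.sin(y)])),121]))
A=at(p,240,137,5);B=at(p,240,234,5);C=at(p,306,137,5);D=at(p,306,234,5)
for a,b in((A,B),(C,D)): print(a.round(1),b.round(1),np.degrees(np.arctan2(*(b-a)[[1,0]])))
print('mid',(A+B+C+D)/4)
```

```text
[ 534.14711663 -302.35043094  197.70817589] [7.36485614e-02 9.97284051e-01 5.38865367e-04 3.47080511e-04]
[174 174 172  77  76  76 101 172 188 187 187 186 185 184 183 182 181 181
 180 179 179 178 153 180 175]
[ 548.6 -315.8  121. ]
[ 551.8 -294.2  121. ]
[ 550.2 -305.3  121. ]
[ 517.4 -300.4  121. ]
-18 [266.91160944 186.11057459]
18 [267.03725138 236.74049378]
[ 480.1 -327.3    5. ] [ 580.  -344.8    5. ] -9.90270961818194
[ 489.7 -262.8    5. ] [ 590.3 -275.2    5. ] -7.014103227690897
mid [ 535.01373671 -302.51357842    5.        ]
```

```bash
python3 -m handwheel '[{"x":0,"y":0.005,"z":-0.095,"ax":0,"ay":0,"az":0},{"x":0,"y":0,"z":-0.095,"ax":0,"ay":0,"az":0},{"x":0,"y":0,"z":-0.095,"ax":0,"ay":0,"az":0},{"x":0,"y":0,"z":-0.095,"ax":0,"ay":0,"az":0},{"x":0,"y":0,"z":-0.095,"ax":0,"ay":0,"az":0},{"x":0,"y":0,"z":-0.095,"ax":0,"ay":0,"az":0},{"x":0,"y":0,"z":0,"ax":0,"ay":0,"az":0},{"x":0,"y":0,"z":0,"ax":0,"ay":0,"az":0}]' 1
python3 - <<'E'
from h import *
a,p=shot('wrist','w2.png'); s=arm.read_state(); print(s['position'],s['ee_rot'],s['clock'],p['position'])
E
```

```text
clock: 1.75
position: [529.1, -306.9, 85.2]
ee_rot: [0.073, 0.997, -0.0, -0.0]
contact_force: [0.7, -0.0, -0.1]
gripper_width: 85.6
grasp_force: 0.0
[ 529.68814038 -307.03000442   86.01732171] [ 7.32281435e-02  9.97315081e-01 -2.75098110e-04  4.39130101e-04] 1.8 [ 462.35447935 -296.43719318  228.76409194]
```

View pics/w2.png

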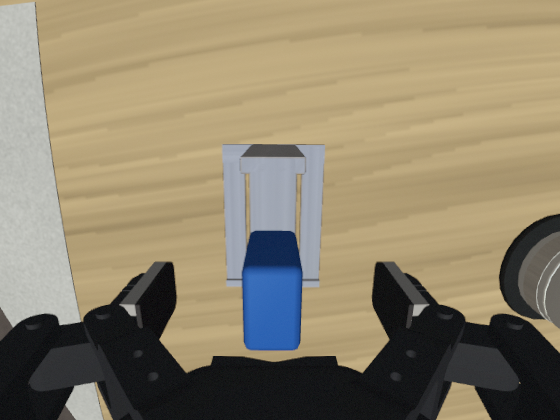

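Grip is centred between the fingers; its top face spans rows ~265–349, columns 243–301.

Run:
```python
from h import *
p=arm.camera_params('wrist'); im=cv2.imread('pics/w2.png'); print(list(im[225:360:4,272,0]))
for v in(262,268,349): print(v,at(p,272,v,121).round(1))
A=at(p,224,145,5);B=at(p,228,287,8);C=at(p,325,145,5);D=at(p,319,287,8); print(A,B,C,D,(A+B+C+D)/4)
```

```text
[np.uint8(179), np.uint8(174), np.uint8(78), np.uint8(78), np.uint8(78), np.uint8(78), np.uint8(80), np.uint8(80), np.uint8(81), np.uint8(80), np.uint8(89), np.uint8(151), np.uint8(173), np.uint8(184), np.uint8(184), np.uint8(182), np.uint8(183), np.uint8(182), np.uint8(181), np.uint8(181), np.uint8(181), np.uint8(180), np.uint8(181), np.uint8(179), np.uint8(179), np.uint8(179), np.uint8(179), np.uint8(178), np.uint8(179), np.uint8(178), np.uint8(177), np.uint8(158), np.uint8(118), np.uint8(113)]
262 [ 511.1 -304.4  121. ]
268 [ 513.4 -304.7  121. ]
349 [ 547.5 -309.8  121. ]
[ 474.95100656 -331.89654167    5.        ] [ 576.74414975 -347.6588677     8.        ] [ 484.71089274 -265.52921901    5.        ] [ 586.51764654 -281.12838236    8.        ] [ 530.7309239  -306.55325268    6.5       ]
```

```bash
python3 -m handwheel '[{"x":0,"y":0,"z":-0.01,"ax":0,"ay":0,"az":0},{"x":0,"y":0,"z":0,"ax":0,"ay":0,"az":0},{"x":0,"y":0,"z":0,"ax":0,"ay":0,"az":0},{"x":0,"y":0,"z":0,"ax":0,"ay":0,"az":0},{"x":0,"y":0,"z":0,"ax":0,"ay":0,"az":0},{"x":0,"y":0,"z":0,"ax":0,"ay":0,"az":0},{"x":0,"y":0,"z":0,"ax":0,"ay":0,"az":0},{"x":0,"y":0,"z":0,"ax":0,"ay":0,"az":0}]' -1
```

```text
clock: 2.6
position: [529.4, -306.8, 83.7]
ee_rot: [0.073, 0.997, -0.0, 0.0]
contact_force: [-0.8, 0.4, 2.1]
gripper_width: 21.3
grasp_force: 63.2
```

```bash
python3 -m handwheel '[{"x":0,"y":0,"z":0.03,"ax":0,"ay":0,"az":0},{"x":0,"y":0,"z":0.07,"ax":0,"ay":0,"az":0},{"x":0,"y":0,"z":0.11,"ax":0,"ay":0,"az":0},{"x":0,"y":0,"z":0.13,"ax":0,"ay":0,"az":0},{"x":0,"y":0,"z":0.13,"ax":0,"ay":0,"az":0},{"x":0,"y":0,"z":0.12,"ax":0,"ay":0,"az":0},{"x":0,"y":0,"z":0.08,"ax":0,"ay":0,"az":0},{"x":0,"y":0,"z":0.04,"ax":0,"ay":0,"az":0}]'
python3 -m handwheel '[{"x":-0.02,"y":0.05,"z":0,"ax":0,"ay":0,"az":0.0058},{"x":-0.03,"y":0.10,"z":0,"ax":0,"ay":0,"az":0.0058},{"x":-0.039,"y":0.115,"z":0,"ax":0,"ay":0,"az":0.0058},{"x":-0.045,"y":0.13,"z":0,"ax":0,"ay":0,"az":0.0058},{"x":-0.045,"y":0.13,"z":0,"ax":0,"ay":0,"az":0.0058},{"x":-0.045,"y":0.13,"z":0,"ax":0,"ay":0,"az":0.0058},{"x":-0.045,"y":0.13,"z":0,"ax":0,"ay":0,"az":0.0058},{"x":-0.045,"y":0.13,"z":0,"ax":0,"ay":0,"az":0.0058}]'
python3 -m handwheel '[{"x":-0.045,"y":0.13,"z":0,"ax":0,"ay":0,"az":0.0058},{"x":-0.045,"y":0.13,"z":0,"ax":0,"ay":0,"az":0.0058},{"x":-0.045,"y":0.13,"z":0,"ax":0,"ay":0,"az":0.0058},{"x":-0.045,"y":0.13,"z":0,"ax":0,"ay":0,"az":0.0058},{"x":-0.045,"y":0.13,"z":0,"ax":0,"ay":0,"az":0.0058},{"x":-0.045,"y":0.13,"z":0,"ax":0,"ay":0,"az":0.0058},{"x":-0.03,"y":0.10,"z":0,"ax":0,"ay":0,"az":0.0058},{"x":-0.013,"y":0.05,"z":0,"ax":0,"ay":0,"az":0.0058}]'
python3 -m handwheel '[{"x":0,"y":0,"z":0,"ax":0,"ay":0,"az":0},{"x":0,"y":0,"z":0,"ax":0,"ay":0,"az":0},{"x":0,"y":0,"z":0,"ax":0,"ay":0,"az":0},{"x":0,"y":0,"z":0,"ax":0,"ay":0,"az":0},{"x":0,"y":0,"z":0,"ax":0,"ay":0,"az":0},{"x":0,"y":0,"z":0,"ax":0,"ay":0,"az":0},{"x":0,"y":0,"z":0,"ax":0,"ay":0,"az":0},{"x":0,"y":0,"z":0,"ax":0,"ay":0,"az":0}]'
python3 - <<'E'
from h import *
a,p=shot('wrist','w3.png');b,q=shot('scene','s3.png'); s=arm.read_state(); print(s['position'],s['ee_rot'],s['clock'])
cv2.imwrite('pics/c3.png',cv2.vconcat([cv2.imread('pics/w3.png'),cv2.resize(cv2.imread('pics/s3.png')[80:215,150:430],(560,180))[:180]]))
E
```

```text
clock: 3.4
position: [529.8, -306.9, 228.1]
ee_rot: [0.073, 0.997, -0.0, 0.002]
contact_force: [-0.1, -0.0, -2.2]
gripper_width: 21.4
grasp_force: 62.7
clock: 4.2
position: [464.5, -122.3, 224.0]
ee_rot: [0.037, 0.999, 0.0, -0.001]
contact_force: [0.3, -0.2, -1.3]
gripper_width: 21.0
grasp_force: 62.6
clock: 5.0
position: [402.1, 63.2, 224.4]
ee_rot: [-0.001, 1.0, -0.0, -0.001]
contact_force: [0.7, 0.4, -2.4]
gripper_width: 21.4
grasp_force: 62.7
clock: 5.8
position: [403.8, 62.2, 225.3]
ee_rot: [0.001, 1.0, 0.0, 0.0]
contact_force: [0.1, -0.6, -0.9]
gripper_width: 21.1
grasp_force: 62.7
[403.80669117  62.24687195 225.29736625] [ 5.75189643e-04  9.99999834e-01 -9.27853511e-06 -1.34685032e-05] 5.9
```

View pics/c3.png

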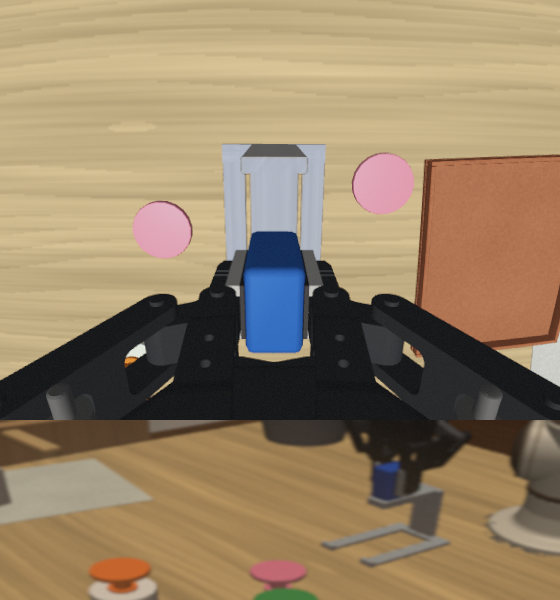

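Wrist view: puller upright in the grip (blue at 275,290), pinks at (162,229) and (383,183), clear of the fork's path; tray to the right. Now checking the green stopper's centre in both outer views.

Run:
```python
from h import *
R0={}
for n,f,c in(('top','t0.png',(249,205)),('scene','s0.png',(293,217))):
    p=arm.camera_params(n); h=cv2.cvtColor(cv2.imread('pics/'+f),cv2.COLOR_BGR2HSV).astype(int)
    m=((h[...,0]>48)&(h[...,0]<80)&(h[...,1]>85)).astype(np.uint8)
    m=cv2.morphologyEx(m,cv2.MORPH_OPEN,np.ones((3,3)))
    k,l,st,ce=cv2.connectedComponentsWithStats(m); i=l[c[1],c[0]]; x,y,w,hh,a=st[i]
    print(n,st[i],ce[i]); u=x+(w-1)/2
    R0[n]=(p,u,y)
p,u,v=R0['top']; print('proj in scene of (523,61.6,100)',proj(arm.camera_params('scene'),[523,61.6,100]),'back edge',)
sc=arm.camera_params('scene'); tp=arm.camera_params('top')
th=np.linspace(0,6.28,60)
for X in((523,61.6),(521,61),(525,60)):
  for n,P in(('top',tp),('scene',sc)):
    e=np.array([proj(P,[X[0]+30*np.cos(t),X[1]+30*np.sin(t),z]) for t in th for z in((100,92) if n=='scene' else (100,))]); print(X,n,e.min(0).round(1),e.max(0).round(1))
```

```text
top [233 192  29  28 641] [247.09048362 205.38065523]
scene [277 207  32  20 503] [292.45725646 216.56262425]
proj in scene of (523,61.6,100) [291.38631162 214.5246845 ] back edge
(523, 61.6) top [232.5 189.8] [263.5 220.3]
(523, 61.6) scene [274.6 204.8] [308.2 228.5]
(521, 61) top [232.8 190.8] [263.8 221.3]
(521, 61) scene [275.3 204.3] [308.8 227.9]
(525, 60) top [233.3 188.8] [264.3 219.3]
(525, 60) scene [273.1 204.8] [306.8 228.5]
```

```bash
python3 -m handwheel '[{"x":0,"y":0,"z":-0.03,"ax":0,"ay":0,"az":0},{"x":0,"y":0,"z":-0.06,"ax":0,"ay":0,"az":0},{"x":0,"y":0,"z":-0.08,"ax":0,"ay":0,"az":0},{"x":0,"y":0,"z":-0.08,"ax":0,"ay":0,"az":0},{"x":0,"y":0,"z":-0.05,"ax":0,"ay":0,"az":0},{"x":0,"y":0,"z":-0.03,"ax":0,"ay":0,"az":0},{"x":0,"y":0,"z":0,"ax":0,"ay":0,"az":0},{"x":0,"y":0,"z":0,"ax":0,"ay":0,"az":0}]'
python3 - <<'E'
from h import *
b,q=shot('scene','s4.png'); s=arm.read_state(); print(s['position'],s['ee_rot'],s['clock'])
cv2.imwrite('pics/c4.png',cv2.resize(cv2.imread('pics/s4.png')[120:270,200:400],(800,600),interpolation=2))
E
```

```text
clock: 6.7
position: [404.2, 62.4, 159.7]
ee_rot: [0.0, 1.0, 0.0, 0.0]
contact_force: [-0.0, -0.2, -1.6]
gripper_width: 21.3
grasp_force: 62.7
[404.32830162  62.50282761 159.87894059] [4.65434549e-04 9.99999663e-01 2.51426392e-04 6.27229181e-04] 6.75
```

View pics/c4.png

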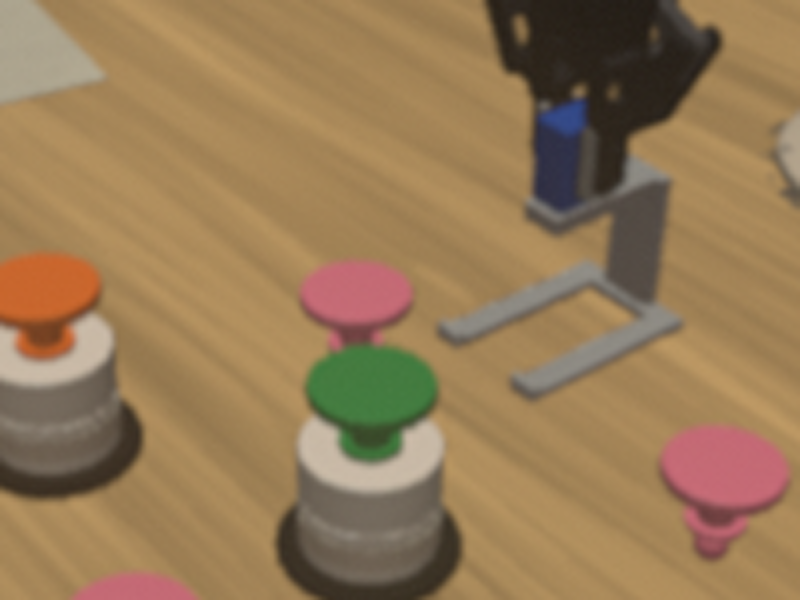

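Fork stands level before the green stopper's neck (neck ≈(370,425) in the crop, tips ≈(455,332) and (530,385)), aimed at it. Slide in.

```bash
python3 -m handwheel '[{"x":0.03,"y":0,"z":0,"ax":0,"ay":0,"az":0},{"x":0.05,"y":0,"z":0,"ax":0,"ay":0,"az":0},{"x":0.06,"y":0,"z":0,"ax":0,"ay":0,"az":0},{"x":0.06,"y":0,"z":0,"ax":0,"ay":0,"az":0},{"x":0.06,"y":0,"z":0,"ax":0,"ay":0,"az":0},{"x":0.05,"y":0,"z":0,"ax":0,"ay":0,"az":0},{"x":0.04,"y":0,"z":0,"ax":0,"ay":0,"az":0},{"x":0,"y":0,"z":0,"ax":0,"ay":0,"az":0}]'
python3 - <<'E'
from h import *
b,q=shot('scene','s5.png'); c,q=shot('top','t5.png')
cv2.imwrite('pics/c5.png',cv2.hconcat([cv2.resize(cv2.imread('pics/s5.png')[150:270,230:350],(400,400),interpolation=2),cv2.resize(cv2.imread('pics/t5.png')[160:280,190:310],(400,400),interpolation=2)]))
E
```

```text
clock: 7.55
position: [474.9, 62.3, 159.1]
ee_rot: [0.001, 1.0, -0.0, 0.0]
contact_force: [-0.2, -0.2, -1.5]
gripper_width: 21.5
grasp_force: 62.7
```

View pics/c5.png

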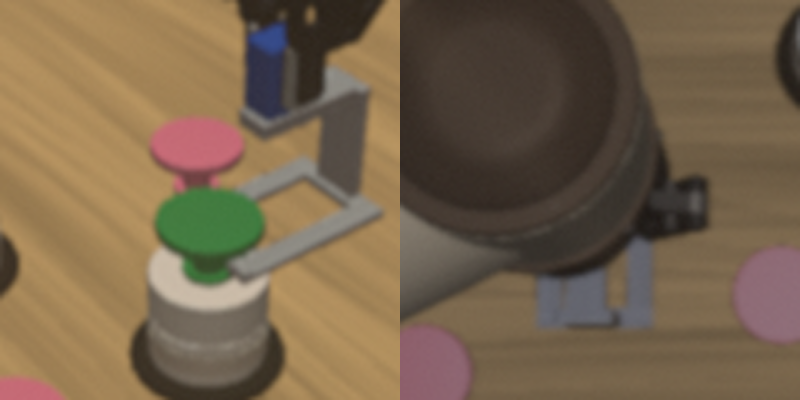

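The fork is entering below the head on both sides of the neck. Finish the insertion.

```bash
python3 -m handwheel '[{"x":0.03,"y":0,"z":0,"ax":0,"ay":0,"az":0},{"x":0.04,"y":0,"z":0,"ax":0,"ay":0,"az":0},{"x":0.05,"y":0,"z":0,"ax":0,"ay":0,"az":0},{"x":0.05,"y":0,"z":0,"ax":0,"ay":0,"az":0},{"x":0.04,"y":0,"z":0,"ax":0,"ay":0,"az":0},{"x":0.03,"y":0,"z":0,"ax":0,"ay":0,"az":0},{"x":0,"y":0,"z":0,"ax":0,"ay":0,"az":0},{"x":0,"y":0,"z":0,"ax":0,"ay":0,"az":0}]'
python3 -m handwheel '[{"x":0,"y":0,"z":0.01,"ax":0,"ay":0,"az":0},{"x":0,"y":0,"z":0.01,"ax":0,"ay":0,"az":0},{"x":0,"y":0,"z":0.01,"ax":0,"ay":0,"az":0},{"x":0,"y":0,"z":0.01,"ax":0,"ay":0,"az":0},{"x":0,"y":0,"z":0.01,"ax":0,"ay":0,"az":0},{"x":0,"y":0,"z":0.01,"ax":0,"ay":0,"az":0},{"x":0,"y":0,"z":0.005,"ax":0,"ay":0,"az":0},{"x":0,"y":0,"z":0,"ax":0,"ay":0,"az":0}]'
```

```text
clock: 8.45
position: [521.6, 62.1, 159.1]
ee_rot: [0.001, 1.0, -0.0, -0.0]
contact_force: [-0.1, -0.5, -1.0]
gripper_width: 20.9
grasp_force: 62.7
clock: 9.25
position: [521.6, 62.4, 171.7]
ee_rot: [0.001, 1.0, 0.0, -0.0]
contact_force: [0.9, 0.9, -6.4]
gripper_width: 21.1
grasp_force: 62.1
```

```bash
python3 -m handwheel '[{"x":0,"y":0,"z":0.01,"ax":0,"ay":0,"az":0},{"x":0,"y":0,"z":0.01,"ax":0,"ay":0,"az":0},{"x":0,"y":0,"z":0.01,"ax":0,"ay":0,"az":0},{"x":0,"y":0,"z":0.01,"ax":0,"ay":0,"az":0},{"x":0,"y":0,"z":0.01,"ax":0,"ay":0,"az":0},{"x":0,"y":0,"z":0.01,"ax":0,"ay":0,"az":0},{"x":0,"y":0,"z":0.01,"ax":0,"ay":0,"az":0},{"x":0,"y":0,"z":0.01,"ax":0,"ay":0,"az":0}]'
python3 -m handwheel '[{"x":0,"y":0,"z":0.02,"ax":0,"ay":0,"az":0},{"x":0,"y":0,"z":0.03,"ax":0,"ay":0,"az":0},{"x":0,"y":0,"z":0.03,"ax":0,"ay":0,"az":0},{"x":0,"y":0,"z":0.03,"ax":0,"ay":0,"az":0},{"x":0,"y":0,"z":0.03,"ax":0,"ay":0,"az":0},{"x":0,"y":0,"z":0.03,"ax":0,"ay":0,"az":0},{"x":0,"y":0,"z":0.02,"ax":0,"ay":0,"az":0},{"x":0,"y":0,"z":0.01,"ax":0,"ay":0,"az":0}]'
python3 - <<'E'
from h import *
b,q=shot('scene','s6.png'); c,q=shot('wrist','w6.png')
cv2.imwrite('pics/c6.png',cv2.hconcat([cv2.resize(cv2.imread('pics/s6.png')[110:260,220:370],(400,400),interpolation=2),cv2.resize(cv2.imread('pics/w6.png')[80:400,110:430],(400,400),interpolation=2)]))
E
```

```text
clock: 10.05
position: [522.2, 62.3, 189.1]
ee_rot: [0.001, 1.0, 0.0, 0.001]
contact_force: [-0.9, 1.0, -2.0]
gripper_width: 21.4
grasp_force: 62.7
clock: 10.85
position: [522.0, 62.3, 228.9]
ee_rot: [0.001, 1.0, 0.0, 0.0]
contact_force: [0.0, 0.8, -2.5]
gripper_width: 21.6
grasp_force: 62.6
```

View pics/c6.png

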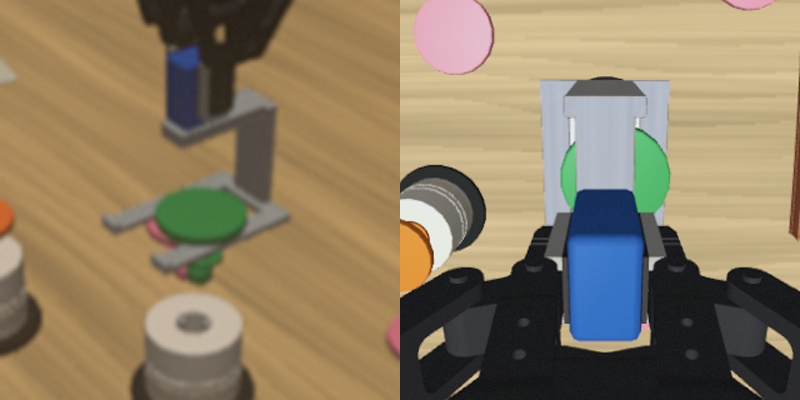

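Stopper is out and hanging by its head on the fork, jar open below at (195,325 in the crop). Carry gently to the tray.

```bash
python3 -m handwheel '[{"x":-0.008,"y":0.02,"z":0,"ax":0,"ay":0,"az":0},{"x":-0.008,"y":0.04,"z":0,"ax":0,"ay":0,"az":0},{"x":-0.008,"y":0.07,"z":0,"ax":0,"ay":0,"az":0},{"x":-0.008,"y":0.09,"z":0,"ax":0,"ay":0,"az":0},{"x":-0.008,"y":0.11,"z":0,"ax":0,"ay":0,"az":0},{"x":-0.008,"y":0.11,"z":0,"ax":0,"ay":0,"az":0},{"x":-0.008,"y":0.11,"z":0,"ax":0,"ay":0,"az":0},{"x":-0.008,"y":0.12,"z":0,"ax":0,"ay":0,"az":0}]'
python3 -m handwheel '[{"x":-0.008,"y":0.12,"z":0,"ax":0,"ay":0,"az":0},{"x":-0.008,"y":0.11,"z":0,"ax":0,"ay":0,"az":0},{"x":-0.008,"y":0.11,"z":0,"ax":0,"ay":0,"az":0},{"x":-0.008,"y":0.11,"z":0,"ax":0,"ay":0,"az":0},{"x":-0.008,"y":0.09,"z":0,"ax":0,"ay":0,"az":0},{"x":-0.008,"y":0.07,"z":0,"ax":0,"ay":0,"az":0},{"x":-0.008,"y":0.04,"z":0,"ax":0,"ay":0,"az":0},{"x":-0.008,"y":0.02,"z":0,"ax":0,"ay":0,"az":0}]'
python3 -m handwheel '[{"x":0,"y":0,"z":-0.02,"ax":0,"ay":0,"az":0},{"x":0,"y":0,"z":-0.06,"ax":0,"ay":0,"az":0},{"x":0,"y":0,"z":-0.08,"ax":0,"ay":0,"az":0},{"x":0,"y":0,"z":-0.08,"ax":0,"ay":0,"az":0},{"x":0,"y":0,"z":-0.07,"ax":0,"ay":0,"az":0},{"x":0,"y":0,"z":-0.06,"ax":0,"ay":0,"az":0},{"x":0,"y":0,"z":-0.04,"ax":0,"ay":0,"az":0},{"x":0,"y":0,"z":0,"ax":0,"ay":0,"az":0}]'
python3 - <<'E'
from h import *
b,q=shot('scene','s7.png'); c,q=shot('wrist','w7.png')
cv2.imwrite('pics/c7.png',cv2.hconcat([cv2.resize(cv2.imread('pics/s7.png')[200:420,290:510],(400,400),interpolation=2),cv2.resize(cv2.imread('pics/w7.png')[80:400,110:430],(400,400),interpolation=2)]))
E
```

```text
clock: 11.75
position: [508.5, 198.1, 228.2]
ee_rot: [0.0, 1.0, -0.0, -0.0]
contact_force: [-0.3, 0.4, -1.7]
gripper_width: 21.6
grasp_force: 62.5
clock: 12.55
position: [495.9, 330.9, 228.1]
ee_rot: [0.0, 1.0, -0.0, -0.0]
contact_force: [0.3, 0.8, -1.7]
gripper_width: 21.5
grasp_force: 62.7
clock: 13.35
position: [495.7, 329.3, 144.7]
ee_rot: [0.001, 1.0, -0.001, -0.001]
contact_force: [0.1, -0.5, -2.0]
gripper_width: 21.4
grasp_force: 62.6
```

View pics/c7.png

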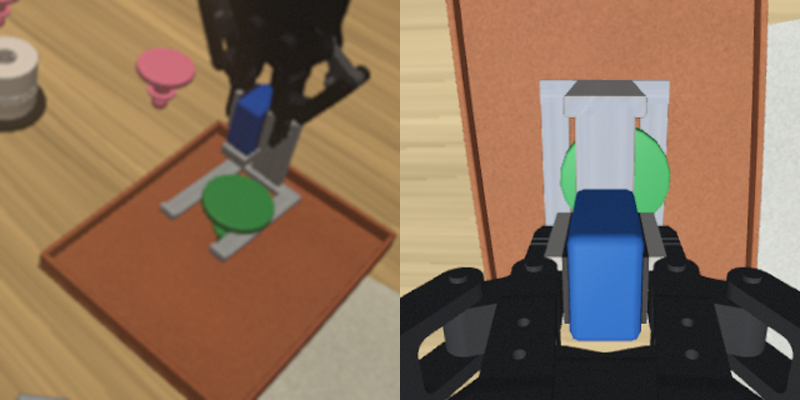

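Puller with stopper is over the tray's middle, stopper still seated. Lower slowly.

```bash
python3 -m handwheel '[{"x":0,"y":0,"z":-0.03,"ax":0,"ay":0,"az":0},{"x":0,"y":0,"z":-0.03,"ax":0,"ay":0,"az":0},{"x":0,"y":0,"z":-0.03,"ax":0,"ay":0,"az":0},{"x":0,"y":0,"z":-0.03,"ax":0,"ay":0,"az":0},{"x":0,"y":0,"z":-0.03,"ax":0,"ay":0,"az":0},{"x":0,"y":0,"z":-0.03,"ax":0,"ay":0,"az":0},{"x":0,"y":0,"z":-0.03,"ax":0,"ay":0,"az":0},{"x":0,"y":0,"z":-0.02,"ax":0,"ay":0,"az":0}]'
python3 -m handwheel '[{"x":0,"y":0,"z":-0.01,"ax":0,"ay":0,"az":0},{"x":0,"y":0,"z":-0.007,"ax":0,"ay":0,"az":0},{"x":0,"y":0,"z":-0.007,"ax":0,"ay":0,"az":0},{"x":0,"y":0,"z":-0.007,"ax":0,"ay":0,"az":0},{"x":0,"y":0,"z":-0.005,"ax":0,"ay":0,"az":0},{"x":0,"y":0,"z":0,"ax":0,"ay":0,"az":0},{"x":0,"y":0,"z":0,"ax":0,"ay":0,"az":0},{"x":0,"y":0,"z":0,"ax":0,"ay":0,"az":0}]'
```

```text
clock: 14.25
position: [495.6, 329.7, 99.4]
ee_rot: [0.001, 1.0, -0.001, -0.001]
contact_force: [-1.0, 0.1, -2.2]
gripper_width: 21.3
grasp_force: 62.7
clock: 15.05
position: [496.3, 330.3, 93.2]
ee_rot: [0.001, 1.0, 0.0, 0.0]
contact_force: [-0.8, -0.4, -2.1]
gripper_width: 21.2
grasp_force: 62.7
```

```bash
python3 -m handwheel '[{"x":0,"y":0,"z":-0.005,"ax":0,"ay":0,"az":0},{"x":0,"y":0,"z":-0.005,"ax":0,"ay":0,"az":0},{"x":0,"y":0,"z":-0.005,"ax":0,"ay":0,"az":0},{"x":0,"y":0,"z":-0.004,"ax":0,"ay":0,"az":0},{"x":0,"y":0,"z":-0.002,"ax":0,"ay":0,"az":0},{"x":0,"y":0,"z":0,"ax":0,"ay":0,"az":0},{"x":0,"y":0,"z":0,"ax":0,"ay":0,"az":0},{"x":0,"y":0,"z":0,"ax":0,"ay":0,"az":0}]'
```

```text
clock: 15.85
position: [496.2, 330.3, 89.0]
ee_rot: [0.001, 1.0, 0.0, 0.0]
contact_force: [-0.3, 0.5, -1.5]
gripper_width: 21.0
grasp_force: 62.8
```

```bash
python3 -m handwheel '[{"x":0,"y":0,"z":-0.003,"ax":0,"ay":0,"az":0},{"x":0,"y":0,"z":-0.003,"ax":0,"ay":0,"az":0},{"x":0,"y":0,"z":0,"ax":0,"ay":0,"az":0},{"x":0,"y":0,"z":0,"ax":0,"ay":0,"az":0},{"x":0,"y":0,"z":0,"ax":0,"ay":0,"az":0},{"x":0,"y":0,"z":0,"ax":0,"ay":0,"az":0},{"x":0,"y":0,"z":0,"ax":0,"ay":0,"az":0},{"x":0,"y":0,"z":0,"ax":0,"ay":0,"az":0}]'
```

```text
clock: 16.65
position: [496.3, 330.3, 88.7]
ee_rot: [0.0, 1.0, 0.0, 0.0]
contact_force: [-3.2, -0.7, 6.2]
gripper_width: 21.3
grasp_force: 63.6
```

```bash
python3 -m handwheel '[{"x":0,"y":0,"z":0.002,"ax":0,"ay":0,"az":0},{"x":0,"y":0,"z":0,"ax":0,"ay":0,"az":0},{"x":0,"y":0,"z":0,"ax":0,"ay":0,"az":0},{"x":0,"y":0,"z":0,"ax":0,"ay":0,"az":0},{"x":0,"y":0,"z":0,"ax":0,"ay":0,"az":0},{"x":0,"y":0,"z":0,"ax":0,"ay":0,"az":0},{"x":0,"y":0,"z":0,"ax":0,"ay":0,"az":0},{"x":0,"y":0,"z":0,"ax":0,"ay":0,"az":0}]' 1
python3 -m handwheel '[{"x":0,"y":0,"z":0.03,"ax":0,"ay":0,"az":0},{"x":0,"y":0,"z":0.08,"ax":0,"ay":0,"az":0},{"x":0,"y":0,"z":0.13,"ax":0,"ay":0,"az":0},{"x":0,"y":0,"z":0.13,"ax":0,"ay":0,"az":0},{"x":0,"y":0,"z":0.13,"ax":0,"ay":0,"az":0},{"x":0,"y":0,"z":0.1,"ax":0,"ay":0,"az":0},{"x":0,"y":0,"z":0.05,"ax":0,"ay":0,"az":0},{"x":0,"y":0,"z":0,"ax":0,"ay":0,"az":0}]'
python3 - <<'E'
from h import *
b,q=shot('scene','s8.png'); c,q=shot('wrist','w8.png')
cv2.imwrite('pics/c8.png',cv2.hconcat([cv2.resize(cv2.imread('pics/s8.png')[200:420,290:510],(400,400),interpolation=2),cv2.resize(cv2.imread('pics/w8.png')[80:400,110:430],(400,400),interpolation=2)]))
E
```

```text
clock: 17.45
position: [496.2, 330.3, 88.1]
ee_rot: [0.001, 1.0, -0.0, -0.0]
contact_force: [-0.0, 0.4, -0.0]
gripper_width: 85.4
grasp_force: 0.0
clock: 18.25
position: [496.7, 330.8, 219.9]
ee_rot: [0.001, 1.0, 0.001, 0.001]
contact_force: [-0.5, 0.8, 0.7]
gripper_width: 85.1
grasp_force: 0.0
```

View pics/c8.png

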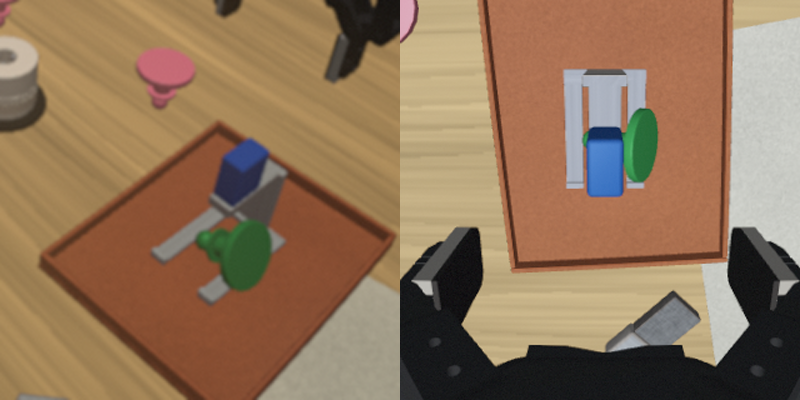

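The puller stands on its fork in the tray, the stopper leans in its frame, and the gripper is clear of both.

```bash
python3 -c "
from bench import arm
print(arm.job_done())"
```

```text
the job is handed in; nothing more can be done
None
```

The green stopper is out of its jar and in the tray, leaning in the puller's frame. The puller stands on its fork there, the orange stopper was left alone, and the job is handed in at about 18 s on the clock.

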